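# Wedge up the hinged inspection plate and hold it

## Task

Draw the orange wedge straight up out of the slotted rack, stand it on the bench in front of the white-edged lip of the black hinged inspection plate, nose towards the plate, and push it in under the middle of the lip until the plate just lifts off its rests, with the lip raised about 5 mm. Finish while still gripping the wedge there, upright on the bench, so that the wedge alone carries the plate: do not touch the plate with the gripper, and leave the glass and metal plates in the rack, the loupe and the jar where they are.

Things in the scene. Friction and masses are not known exactly. Their poses are not given: they have to be found in the camera images.
- wedge_grip (a point): grip point on the heel (handle block, 45 mm long, 62 mm high, 10 mm thick) of the loose orange plastic wedge. x along the blade to the nose, y across its thickness, z up. It lies at mid-length and mid-thickness of the heel, 45 mm above the wedge's flat underside, 22.5 mm behind the heel's front face, 97.5 mm behind the nose tip. Starts upright in one of the rack's slots, nose to the rack's +x end
- rack: fixed blue rack, 140 mm (x) by 160 mm (y), origin at the centre of its underside on the bench, z up. Floor 6 mm thick, walls up to 24 mm above the bench. Three slots along its x at y = -62, 0 and +62 mm, each 13 mm wide, 128 mm long, 18 mm deep, open at the top; one blade stands in each (the order varies)
- stage: fixed frame of the inspection stage, 150 x 156 mm, origin on the bench under the middle of the plate; x points from the lip to the hinge (the way to push the wedge), z up. Two dark side rails 16 mm wide, 6 mm high, centred 58 mm to either side (y), carry brass rest studs 10 mm high; between the rails, under the lip, the bench is bare over 100 mm of width and 120 mm in from the lip
- lip (a point): middle of the lower front edge of the hinged plate (moves with it; x towards the hinge). With the plate down it is 10 mm above the bench, 70 mm in front (-x) of the stage's origin
- plate (a joint): angle of the black hinged plate (120 mm wide, 8 mm thick): 0 lying on its rests, growing as the lip rises (to 0.3). Hinge axis 140 mm behind the lip, 14 mm above the bench: the lip rises 1.4 mm per 0.01 rad. It falls back by its own weight (0.4 to 0.85 kg in all, 2 to 4 N at the lip)
- wedge: the same wedge, an upright flat blade 120 mm long, 10 mm thick, 60 g; origin at the centre of its underside, 37.5 mm ahead of and 45 mm below wedge_grip, same axes. Ahead of the heel the top of its ramp slopes evenly from 22 mm high (20 mm behind the origin) down to 3 mm high at the nose tip (60 mm ahead of it): 0.24 mm of height per mm
- glass_mid (a point): centre of the loose green glass plate, 100 x 8 x 52 mm, standing in another slot; leave it
- gauge_mid (a point): centre of the loose bare aluminium plate, 100 x 10 x 46 mm, standing in another slot; leave it
- loupe: loose black eyepiece loupe, 34 mm across, 28 mm high, origin under it on the bench; leave it
- jar: loose amber jar with white lid, 38 mm across, 42 mm high, origin under it on the bench; leave it
Not all that is in view belongs to the job. Of the things like the rack, leave any that is red; of the rest the larger one is meant.

How it is judged:
By the outcome, as a careful person would: the job done as asked, in the order asked, and still so for the second after the job is handed in, while the arm keeps its last pose, push and grip.
It also fails if it takes over 45 s, if anything falls off the work surface, if the arm or the gripper's body presses on something with over 40 N, if the wrist force passes 120 N, or if a joint passes its speed limit or range.

## Robot

A 6-joint arm with a two-finger parallel gripper is mounted at the origin on the work surface. World frame = base frame: x ahead of the robot, y to its left, z up, the work surface at z = 0. Lengths are in m, angles in degrees, forces in N, time in s.
With the tool pointing down it reaches from about 0.4 to 0.825 m from the base axis. Payload 7 kg.
Tool frame: the origin (TCP) lies midway between the tips of the shut fingers; the grasp point (between the pads) lies r.tcp_to_grasp behind it (r.tcp_to_grasp is the distance from the TCP to the grasp point, in m); x points along the fingers, y is the direction in which the jaws open and shut, and the axes are right-handed (so a half turn about x gives the same grasp; the last joint's range is limited). The gripper opens to 88 mm and grips with 3 to 60 N. Pads are 19 mm wide; open, the fingers measure 130 mm over their backs; the gripper's body (78 mm by 193 mm) begins 47 mm behind the grasp point.
Start: joints at [-59.238, 20.546, 0.682, 0, -70.136, -16.507], TCP at [0.166, -0.654, 0.227] pointing down, gripper open.
Joint ranges: [-176.03, 176.03], [-82.01, 121.73], [-58.28, 71.71], [-173.87, 95.51], [-174.79, -0.11], [-173.66, 173.66]. Speed limits (degrees/s): [136.94, 136.94, 172.46, 180, 180, 180].

## Interface

Orientations are given as [roll, pitch, yaw] about the fixed x, y, z axes, in that order (R = Rz(yaw) Ry(pitch) Rx(roll)).
In Python, from plant import r gives the robot as it stands.
- The arm moves only by the tool carry_out, never from a script. Its argument "moves" is a list of rows, each a list of 7 numbers: the shift along the world's x, y, z in mm, then the turn, a rotation vector about the world's x, y, z in rad, then the opening in per cent of the stroke, from 0 (shut) to 100 (fully open). In form: [[x, y, z, wx, wy, wz, claw], ...]. A call has 1 to 5 rows; each row is the pose to reach, as a shift and turn from the pose commanded when the call began; what a row does not reach only later rows make up. A row lasts 1/10 s, in which the tool goes at most 50 mm and 8.59 degrees, less where a joint would pass 70% of its speed; a pose out of reach is approached as far as the arm can. A call with a gripper value outside its range is refused whole. The fingers move at their own pace and stop on an object; "squeeze" is the grip in N (left out, the last holds). Time passes only in rows, so rows that repeat a pose let the fingers close. It gives the time, the measured TCP pose, the force and the opening at its end, in the units of the state.
- r.get_state(): the state, without advancing time (a new reading comes with each control period).
- r.capture(name): name is "side" or "top" or "wrist"; returns the picture (420x560x3 uint8, blue, green, red); there is no depth.
- r.camera_params(name): a dict with "K" (3x3 intrinsics, pixels), "rvec" (rotation vector, rad) and "tvec" (3), from world to camera coordinates, as OpenCV has them. Camera axes: x right, y down, z forward; pixel columns grow to the right and rows downward; lengths in m; the calibration is good to about 2 mm. The wrist camera is an equidistant fisheye: a pixel r from the principal point sees the ray r / f radians off the axis. A picture is of the moment at which its call begins: read the wrist's pose just before it. camera_params takes no time and is no camera call; for the wrist camera it gives the pose at the moment of the call.
- r.close_job(): hands the job in, once; it reports no verdict.
The state is a dict: "time_s": time; "joints": joint angles; "qd": joint speeds; "joint_torque": joint torques, N m; "tcp_pos": TCP position; "eef_rot": TCP orientation; "contact_force": force on the tool from outside, world axes, zero at the start; "moment": the same for the moment, N m; "gripper_width": finger opening in m.
Only numpy, scipy, OpenCV 4.12 (cv2) and the standard library are available. Lean on these libraries where they do the work, as an engineer would, in place of code of your own. Each camera call takes 0.05 s, during which the arm holds its last target. There are 200 camera calls.

## Working session

There is one attempt and no reset: what is moved stays moved. The work goes in short steps, Python scripts to look and compute and a tool call to move; the robot and the scene stay as the last step left them, time stands still between calls to the robot, and variables do not carry over. Pictures are saved under pics/ and viewed, about 8 in all and at most 12, crops included, and the job is handed in when it is done.

Besides the shell and the picture viewer there is one more tool, called after "Call:" in YAML: its name, and indented under it one key for each argument. carry_out: Moves the arm, as the interface text tells. Its arguments: {"type":"object","properties":{"moves":{"type":"array"},"squeeze":{"type":"number"}},"required":["moves"]}

```bash
mkdir -p pics; ls
cat > h.py <<'E'
import numpy as np, cv2
from plant import r
def cam(n):
    p=r.camera_params(n); R=cv2.Rodrigues(np.array(p["rvec"],float))[0]; return np.array(p["K"],float),R,np.array(p["tvec"],float).ravel()
def ray(c,uv,fish=False):
    K,R,t=c; x=(uv[0]-K[0,2])/K[0,0]; y=(uv[1]-K[1,2])/K[1,1]
    if fish:
        th=np.hypot(x,y); s=np.sin(th)/max(th,1e-9); d=np.array([x*s,y*s,np.cos(th)])
    else: d=np.array([x,y,1])
    return -R.T@t, R.T@d
def onz(c,uv,z,fish=False):
    o,d=ray(c,uv,fish); return o+d*(z-o[2])/d[2]
def proj(c,P,fish=False):
    K,R,t=c; q=R@np.array(P,float)+t
    if fish:
        rr=np.hypot(q[0],q[1]); th=np.arctan2(rr,q[2]); q=np.array([q[0]/rr*th,q[1]/rr*th,1])
    q=q/q[2]; return np.array([K[0,0]*q[0]+K[0,2],K[1,1]*q[1]+K[1,2]])
E
python3 - <<'E'
from h import *
s=r.get_state(); print(s, r.tcp_to_grasp)
for n in ("top","side","wrist"):
    im=r.capture(n); cv2.imwrite(f"pics/{n}0.png",im); c=cam(n); print(n,c[0].round(1).tolist(),(-c[1].T@c[2]).round(3), c[1][2].round(3))
a=cv2.imread("pics/top0.png");b=cv2.imread("pics/side0.png")
E
```

```text
pics
{'time_s': 0.0, 'joints': array([-5.92380693e+01,  2.05914452e+01,  6.33580986e-01, -2.13137532e-02,
       -7.01367862e+01, -1.65064281e+01]), 'qd': array([-0.01989485, -0.06739524,  0.01640035, -0.03628064, -0.0366442 ,
       -0.12490956]), 'joint_torque': array([ 4.75655488e-04, -5.82716489e+01,  2.93056941e+01,  6.99678987e+00,
        7.00867851e-03, -1.89024017e-04]), 'tcp_pos': array([ 0.16606531, -0.65373592,  0.22561737]), 'eef_rot': array([ 94.55571431,  89.90325145, 108.80395847]), 'contact_force': array([-0.37907924,  0.22867786, -1.18746932]), 'moment': array([0.00523102, 0.01950217, 0.00912236]), 'gripper_width': 0.0874512318036174} 0.0188
top [[479.6, 0.0, 280.6], [0.0, 479.6, 211.4], [0.0, 0.0, 1.0]] [0.505 0.008 1.211] [ 0.075  0.012 -0.997]
side [[482.2, 0.0, 286.0], [0.0, 482.2, 209.0], [0.0, 0.0, 1.0]] [0.331 0.709 0.96 ] [ 0.219 -0.606 -0.765]
wrist [[325.2, 0.0, 278.8], [0.0, 325.2, 209.2], [0.0, 0.0, 1.0]] [ 0.1   -0.67   0.384] [ 0.246  0.064 -0.967]
```

View pics/top0.png

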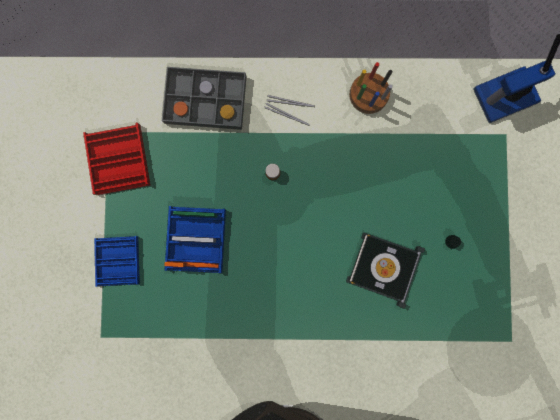

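View pics/side0.png

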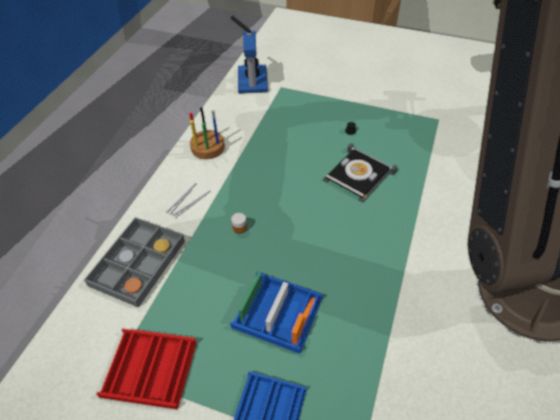

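Top view: the right rack is the larger blue one at about (195,240), with the wedge in its lowest slot (192,265). The stage is at (385,267). I'll zoom both and measure.

Run:
```python
from h import *
a=cv2.imread("pics/top0.png");b=cv2.imread("pics/side0.png")
def z(i,x0,y0,w,h): return cv2.resize(i[y0:y0+h,x0:x0+w],(400,300),interpolation=cv2.INTER_CUBIC)
cv2.imwrite("pics/z0.png",np.vstack([np.hstack([z(a,150,195,100,75+10),z(a,335,225,100,75+10)]),np.hstack([z(b,225,265,107,85),z(b,310,130,100,80)])]))
for n,im in (("top",a),("side",b)):
    c=cam(n); hsv=cv2.cvtColor(im,cv2.COLOR_BGR2HSV)
    for nm,lo,hi,zz in (("orange",(3,150,120),(18,255,255),.04),("blue",(105,150,60),(125,255,255),.024),("black",(0,0,0),(179,255,40),.015)):
        m=cv2.inRange(hsv,lo,hi); 
        if nm=="blue": m=cv2.morphologyEx(m,cv2.MORPH_CLOSE,np.ones((9,9)))
        for k in cv2.findContours(m,0,2)[0]:
            if cv2.contourArea(k)<60: continue
            R=cv2.minAreaRect(k); 
            if max(R[1])>120: continue
            P=[onz(c,p,zz)[:2] for p in cv2.boxPoints(R)]
            print(n,nm,np.round(R[0]),np.round(R[1],1),onz(c,R[0],zz)[:2].round(3),np.round(P,3).tolist())
```

```text
top orange [202. 264.] [30.2  3.7] [0.463 0.212] [[0.46, 0.249], [0.469, 0.249], [0.466, 0.175], [0.457, 0.175]]
top orange [180. 108.] [12. 12.] [0.851 0.275] [[0.866, 0.29], [0.866, 0.26], [0.836, 0.26], [0.835, 0.289]]
top blue [116. 261.] [47.8 43.1] [0.47  0.427] [[0.526, 0.485], [0.532, 0.378], [0.414, 0.369], [0.409, 0.475]]
top blue [195. 239.] [57.1 63.7] [0.524 0.234] [[0.449, 0.308], [0.607, 0.303], [0.6, 0.161], [0.443, 0.167]]
top blue [518.  89.] [38.2 78.6] [ 0.907 -0.573] [[0.914, -0.464], [0.992, -0.649], [0.901, -0.682], [0.824, -0.499]]
top black [274. 415.] [ 8. 29.] [0.101 0.035] [[0.11, 0.071], [0.111, 0.0], [0.092, 0.0], [0.091, 0.07]]
top black [252. 413.] [11.7 36.5] [0.104 0.088] [[0.093, 0.133], [0.138, 0.057], [0.115, 0.042], [0.07, 0.118]]
top black [385. 268.] [53.2 49.6] [ 0.458 -0.237] [[0.422, -0.154], [0.538, -0.196], [0.495, -0.319], [0.38, -0.277]]
top black [453. 241.] [12. 14.] [ 0.525 -0.406] [[0.54, -0.389], [0.54, -0.423], [0.511, -0.423], [0.51, -0.388]]
top black [519.  95.] [ 8.2 28.2] [ 0.896 -0.58 ] [[0.893, -0.543], [0.92, -0.61], [0.9, 
[... 611 characters left out ...]
  44.] [25. 10.] [ 0.98  -0.721] [[1.03, -0.794], [0.995, -0.805], [0.934, -0.652], [0.967, -0.641]]
side black [557. 270.] [ 7.6 24.2] [-0.051 -0.07 ] [[-0.033, -0.037], [-0.054, -0.108], [-0.07, -0.105], [-0.048, -0.034]]
side black [483. 257.] [54.9 25.5] [ 0.113 -0.052] [[0.158, -0.114], [0.101, -0.148], [0.07, 0.006], [0.123, 0.035]]
side black [546. 223.] [10.5 72.5] [-0.026 -0.208] [[0.004, -0.09], [-0.034, -0.341], [-0.059, -0.341], [-0.018, -0.09]]
side black [359. 171.] [47.7 33.4] [ 0.456 -0.235] [[0.528, -0.197], [0.517, -0.326], [0.384, -0.273], [0.401, -0.153]]
side black [556. 158.] [42.  7.] [-0.05  -0.463] [[-0.041, -0.553], [-0.06, -0.56], [-0.058, -0.38], [-0.041, -0.374]]
```

View pics/z0.png

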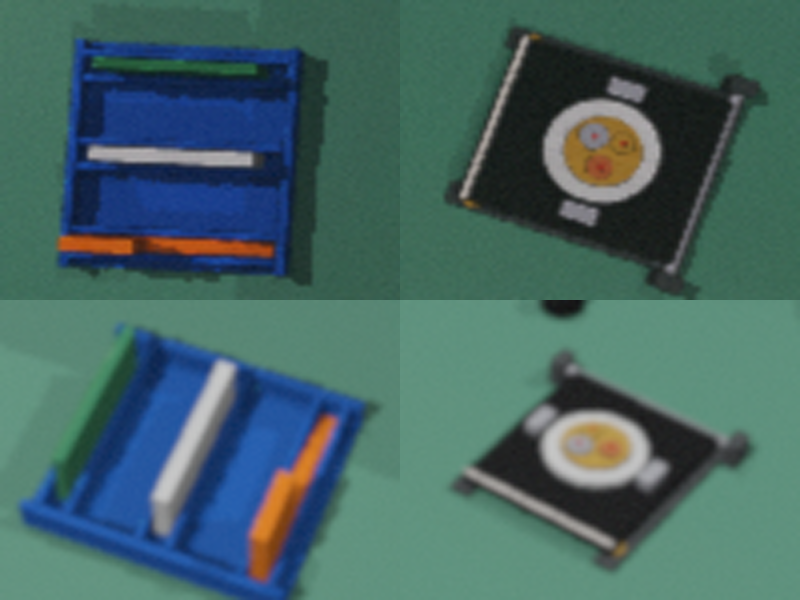

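Run:
```python
from h import *
from scipy.spatial.transform import Rotation as Ro
c=cam("top")
h0=onz(c,(164.5,264.2),.068);h1=onz(c,(183,264.9),.068);n=onz(c,(218.2,265.8),.010)
print("heel",h0,h1,(h0+h1)/2,"nose",n, np.degrees(np.arctan2(*(n-h0)[1::-1])))
l0=onz(c,(366.2,235.5),.018);l1=onz(c,(350.75,281.7),.018);g0=onz(c,(335+742/4-100,225+98/3.53),.018);g1=onz(c,(335+672/4-100,225+268/3.53),.018)
L=(l0+l1)/2;G=(g0+g1)/2
print("lip",l0,l1,L,np.linalg.norm(l0-l1),"G",G,np.degrees(np.arctan2(*(G-L)[1::-1])),"perp",np.degrees(np.arctan2(*(l0-l1)[1::-1])))
s=r.get_state();R=Ro.from_euler("xyz",s["eef_rot"],degrees=True).as_matrix();print(R.round(3), "jaw yaw",np.degrees(np.arctan2(R[1,1],R[0,1])))
```

```text
heel [0.46391829 0.29636529 0.068     ] [0.46263567 0.25226963 0.068     ] [0.46327698 0.27431746 0.068     ] nose [0.45897221 0.17665026 0.01      ] -92.36585383709912
lip [ 0.53708932 -0.19067804  0.018     ] [ 0.4231101  -0.15208894  0.018     ] [ 0.48009971 -0.17138349  0.018     ] 0.12033445602563549 G [ 0.43650124 -0.30210569  0.018     ] -108.44457273934404 perp -18.704177630486424
[[-0.    -0.246  0.969]
 [ 0.001  0.969  0.246]
 [-1.     0.001 -0.   ]] jaw yaw 104.25091128262748
```

Call:
carry_out:
  moves:
    - [27,39,0,0,0,0.14,40]
    - [54,78,0,0,0,0.28,40]
    - [81,117,0,0,0,0.42,40]
    - [108,156,0,0,0,0.56,40]
    - [135,195,0,0,0,0.7,40]

```text
time_s: 0.65
tcp_pos: [0.3018, -0.4575, 0.2264]
eef_rot: [61.8, 90.0, 116.5]
contact_force: [1.6, 1.0, 0.2]
gripper_width: 0.0533
```

Call:
carry_out:
  moves:
    - [27,39,0,0,0,0.14,40]
    - [54,78,0,0,0,0.28,40]
    - [81,117,0,0,0,0.42,40]
    - [108,156,0,0,0,0.56,40]
    - [135,195,0,0,0,0.58,40]

```text
time_s: 1.15
tcp_pos: [0.4369, -0.2623, 0.2267]
eef_rot: [-87.4, 90.0, 0.5]
contact_force: [0.9, -1.2, 0.4]
gripper_width: 0.0351
```

Call:
carry_out:
  moves:
    - [27,39,0,0,0,0,40]
    - [54,78,0,0,0,0,40]
    - [81,117,0,0,0,0,40]
    - [100,160,0,0,0,0,40]
    - [90,205,0,0,0,0,40]

```text
time_s: 1.65
tcp_pos: [0.5284, -0.0571, 0.2257]
eef_rot: [139.0, 89.9, -133.4]
contact_force: [-0.1, 0.7, -0.5]
gripper_width: 0.0355
```

Call:
carry_out:
  moves:
    - [-15,45,0,0,0,0,40]
    - [-30,90,0,0,0,0,40]
    - [-45,135,0,0,0,0,40]
    - [-60,180,0,0,0,0,40]
    - [-63,225,0,0,0,0,40]

```text
time_s: 2.15
tcp_pos: [0.4615, 0.1673, 0.227]
eef_rot: [-20.1, 90.0, 67.5]
contact_force: [0.5, 0.8, 1.1]
gripper_width: 0.0348
```

Call:
carry_out:
  moves:
    - [1,45,-20,0,0,0,40]
    - [2,85,-40,0,0,0,40]
    - [2,105,-60,0,0,0,40]
    - [2,105,-80,0,0,0,40]
    - [2,105,-80,0,0,0,40]

```text
time_s: 2.65
tcp_pos: [0.4634, 0.2701, 0.1436]
eef_rot: [135.2, 89.7, -137.1]
contact_force: [-0.6, -0.8, 0.2]
gripper_width: 0.0352
```

Run:
```python
from h import *
c=cam("wrist");print(r.get_state()["tcp_pos"]);im=r.capture("wrist")
print(proj(c,(.4633,.2743,.068),1),proj(c,(.459,.177,.010),1))
cv2.imwrite("pics/w1.png",im)
m=cv2.inRange(cv2.cvtColor(im,cv2.COLOR_BGR2HSV),(3,150,90),(18,255,255))
for k in cv2.findContours(m,0,2)[0]:
    if cv2.contourArea(k)>100: print(cv2.approxPolyDP(k,4,True)[:,0].tolist())
```

```text
[0.46342802 0.27008145 0.14357995]
[278.92371438 221.89947301] [278.9628318  96.7887552]
[[273, 101], [271, 251], [282, 252], [282, 104]]
```

View pics/w1.png

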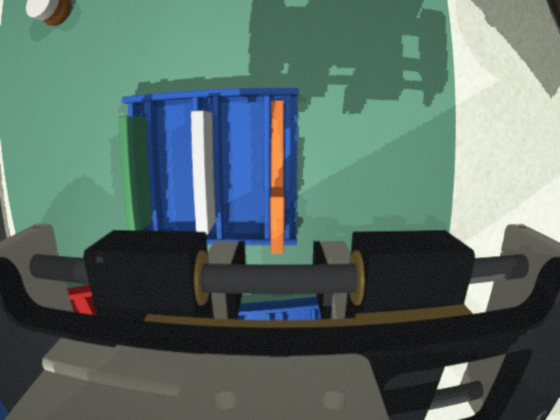

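Wrist view: the wedge is at columns 271–282, the heel runs from row ~188 (colour step) to its rear end at row 251, and the nose is at row 101.

Run:
```python
from h import *
c=cam("wrist")
im=cv2.imread("pics/w1.png");print(im[175:200:2,277].tolist())
for uv,z in (((276.8,251.5),.068),((277.3,188),.068),((277.5,102),.009)): print(onz(c,uv,z,1).round(4))
```

```text
[[70, 144, 242], [61, 122, 222], [49, 100, 189], [48, 100, 187], [50, 101, 187], [48, 100, 184], [33, 74, 137], [31, 69, 125], [26, 63, 122], [34, 68, 125], [31, 69, 131], [61, 121, 221], [74, 153, 247]]
[0.4671 0.2991 0.068 ]
[0.4645 0.249  0.068 ]
[0.4617 0.1817 0.009 ]
```

Call:
carry_out:
  moves:
    - [2,7,-20,0,0,0,40]
    - [2,7,-50,0,0,0,40]
    - [2,7,-80,0,0,0,40]
    - [2,7,-105,0,0,0,40]
    - [2,7,-112,0,0,0,40]

```text
time_s: 3.2
tcp_pos: [0.4668, 0.2766, 0.0335]
eef_rot: [140.4, 89.9, -132.1]
contact_force: [0.2, -1.2, -0.4]
gripper_width: 0.035
```

Call:
carry_out:
  moves:
    - [0,0,0,0,0,0,40]
    - [0,0,0,0,0,0,5]
    - [0,0,0,0,0,0,5]
    - [0,0,0,0,0,0,5]
    - [0,0,0,0,0,0,5]
  squeeze: 25

```text
time_s: 3.7
tcp_pos: [0.4669, 0.2781, 0.0353]
eef_rot: [1.8, 89.9, 89.4]
contact_force: [-12.0, 5.8, 8.5]
gripper_width: 0.0095
```

Call:
carry_out:
  moves:
    - [0,0,4,0,0,0,5]
    - [0,0,10,0,0,0,5]
    - [0,0,20,0,0,0,5]
    - [0,0,30,0,0,0,5]
    - [0,0,45,0,0,0,5]

```text
time_s: 4.2
tcp_pos: [0.4673, 0.2778, 0.0805]
eef_rot: [-113.5, 90.0, -25.9]
contact_force: [-0.0, -1.1, -0.9]
gripper_width: 0.01
```

Call:
carry_out:
  moves:
    - [0,0,15,0,0,0,5]
    - [0,0,35,0,0,0,5]
    - [0,0,55,0,0,0,5]
    - [0,0,70,0,0,0,5]
    - [0,0,70,0,0,0,5]

```text
time_s: 4.7
tcp_pos: [0.4686, 0.279, 0.1529]
eef_rot: [-44.9, 89.7, 42.7]
contact_force: [0.3, 1.0, -0.0]
gripper_width: 0.0101
```

Run:
```python
from h import *
s=r.get_state();print(s["tcp_pos"],s["contact_force"],s["gripper_width"])
c=cam("wrist");im=r.capture("wrist");cv2.imwrite("pics/w2.png",im)
for n in("top","side"): cv2.imwrite(f"pics/{n}2.png",r.capture(n))
b=cv2.imread("pics/side2.png")
cv2.imwrite("pics/c2.png",np.hstack([im[:,100:480],cv2.resize(b[200:410,200:400],(400,420))]))
```

```text
[0.46857175 0.27896942 0.15289079] [ 0.34018459  1.04120777 -0.03533518] 0.010121485333543867
```

View pics/c2.png

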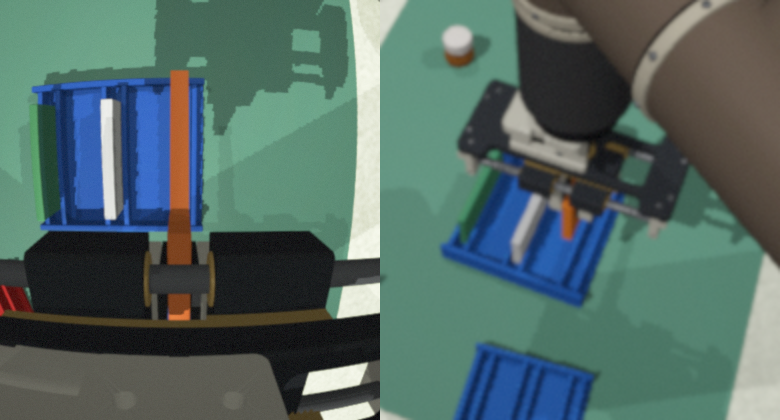

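Wedge hangs upright, glass and metal plates still in the rack, nose tip at about (280,72) in the wrist image. Now on to the stage.

Call:
carry_out:
  moves:
    - [8,-40,0,0,0,0,5]
    - [16,-85,0,0,0,-0.07,5]
    - [24,-130,0,0,0,-0.14,5]
    - [32,-175,0,0,0,-0.21,5]
    - [40,-220,0,0,0,-0.28,5]

```text
time_s: 5.35
tcp_pos: [0.5067, 0.0559, 0.1488]
eef_rot: [135.8, 89.9, -152.8]
contact_force: [1.3, -0.1, -0.6]
gripper_width: 0.0099
```

Call:
carry_out:
  moves:
    - [8,-45,0,0,0,0,5]
    - [15,-85,-10,0,0,0,5]
    - [15,-100,-25,0,0,0,5]
    - [15,-100,-40,0,0,0,5]
    - [15,-100,-40,0,0,0,5]

```text
time_s: 5.85
tcp_pos: [0.5202, -0.0434, 0.1069]
eef_rot: [119.0, 89.7, -169.6]
contact_force: [-0.0, 0.8, -0.2]
gripper_width: 0.0097
```

Run:
```python
from h import *
s=r.get_state();print(s["tcp_pos"],s["eef_rot"],s["contact_force"],s["gripper_width"])
c=cam("wrist");im=r.capture("wrist");np.savez("w3.npz",K=c[0],R=c[1],t=c[2],tcp=s["tcp_pos"])
cv2.imwrite("pics/w3.png",im)
cv2.imwrite("pics/c3.png",cv2.resize(im[0:210,130:410],(800,600),interpolation=cv2.INTER_CUBIC))
print(proj(c,(.480,-.171,.018),1))
```

```text
[ 0.52015459 -0.04337277  0.10688716] [ 119.00197376   89.6977694  -169.56864951] [-0.03400415  0.84328306 -0.22594426] 0.00970363692275985
[274.35613462  39.76106794]
```

View pics/c3.png

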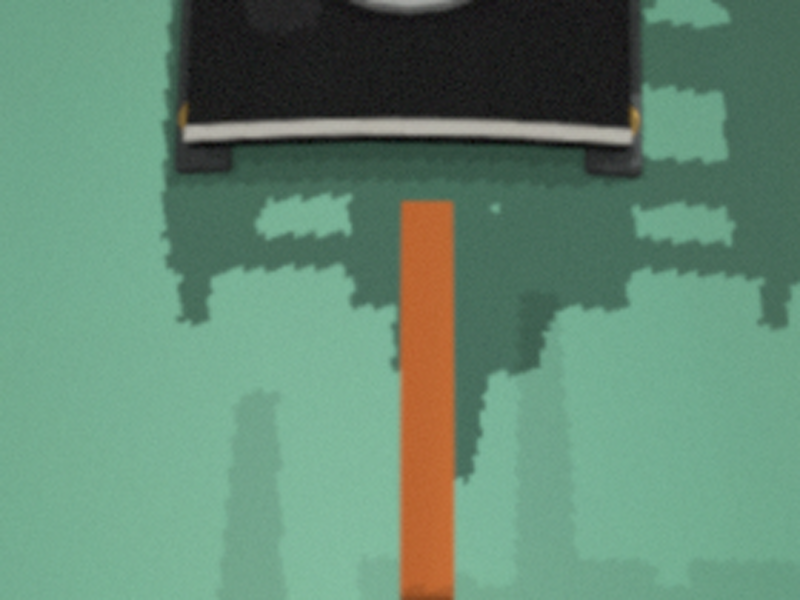

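Lip's white edge spans zoom (183,141) to (633,143). The nose tip is centred at (428,201).

Run:
```python
from h import *
d=np.load("w3.npz");c=(d["K"],d["R"],d["t"]);k=280/800
f=lambda u,v,z:onz(c,(130+u*k,v*k),z,1)
a=f(183,142,.018);b=f(633,144,.018);n=f(428,201,.0837);n2=f(428,560,.0837+.0475*.2);
v=(b-a)[:2];w=np.linalg.norm(v);e=v/w;u=np.array([e[1],-e[0]]);u*=np.sign(-u[1]);L=(a+b)[:2]/2
print("L",L,"w",w,"u yaw",np.degrees(np.arctan2(u[1],u[0])),"nose",n,"wedge yaw",np.degrees(np.arctan2(*(n-n2)[1::-1])))
print("mid front",f(410,137+2,.018),"along to lip",(L-n[:2])@u,"lateral",(L-n[:2])@e,"e",e,"u",u, "nose-grip",np.linalg.norm(n[:2]-d["tcp"][:2]))
```

```text
L [ 0.48317462 -0.16586246] w 0.1204944322183171 u yaw -109.15832197754582 nose [ 0.48800512 -0.13586741  0.0837    ] wedge yaw -108.6252738989992
mid front [ 0.48289583 -0.1643788   0.018     ] along to lip 0.02991905630771098 lateral -0.005280795036116184 e [-0.94461534  0.3281796 ] u [-0.3281796  -0.94461534] nose-grip 0.09792266182863725
```

Call:
carry_out:
  moves:
    - [5,-2,-15,0,0,-0.005,5]
    - [5,-2,-35,0,0,-0.005,5]
    - [5,-2,-55,0,0,-0.005,5]
    - [5,-2,-70,0,0,-0.005,5]
    - [5,-2,-74,0,0,-0.005,5]

```text
time_s: 6.4
tcp_pos: [0.5266, -0.0438, 0.0346]
eef_rot: [123.5, 89.9, -165.2]
contact_force: [-0.8, 0.3, -0.3]
gripper_width: 0.0098
```

Call:
carry_out:
  moves:
    - [0,0,-1,0,0,0,5]
    - [0,0,-1,0,0,0,5]
    - [0,0,-2,0,0,0,5]
    - [0,0,-2,0,0,0,5]

```text
time_s: 6.8
tcp_pos: [0.5276, -0.0441, 0.0342]
eef_rot: [-57.8, 89.9, 13.4]
contact_force: [0.1, -1.0, -0.7]
gripper_width: 0.0095
```

Call:
carry_out:
  moves:
    - [0,0,-1,0,0,0,5]
    - [0,0,-2,0,0,0,5]
    - [0,0,-2,0,0,0,5]

```text
time_s: 7.1
tcp_pos: [0.5271, -0.0442, 0.0315]
eef_rot: [103.7, 90.0, 175.0]
contact_force: [0.4, -0.6, -0.9]
gripper_width: 0.0101
```

Call:
carry_out:
  moves:
    - [0,0,-1,0,0,0,5]
    - [0,0,-1,0,0,0,5]
    - [0,0,-1,0,0,0,5]

```text
time_s: 7.4
tcp_pos: [0.5271, -0.0442, 0.0305]
eef_rot: [125.7, 90.0, -163.1]
contact_force: [1.2, -0.5, 0.1]
gripper_width: 0.0095
```

Call:
carry_out:
  moves:
    - [0,0,-1,0,0,0,5]
    - [0,0,-1,0,0,0,5]
    - [0,0,-1,0,0,0,5]

```text
time_s: 7.7
tcp_pos: [0.5272, -0.0442, 0.0295]
eef_rot: [123.6, 90.0, -165.1]
contact_force: [-0.7, 0.1, -1.0]
gripper_width: 0.0098
```

Call:
carry_out:
  moves:
    - [0,0,-1,0,0,0,5]
    - [0,0,-1,0,0,0,5]
    - [0,0,-1,0,0,0,5]

```text
time_s: 8.0
tcp_pos: [0.5273, -0.0442, 0.0292]
eef_rot: [-85.7, 90.0, -14.4]
contact_force: [-2.6, 0.8, 7.4]
gripper_width: 0.0097
```

On the bench (7 N). Looking again before the push.

Run:
```python
from h import *
s=r.get_state();print(s["tcp_pos"],s["contact_force"])
c=cam("wrist");im=r.capture("wrist");np.savez("w4.npz",K=c[0],R=c[1],t=c[2],tcp=s["tcp_pos"])
b=r.capture("side");cv2.imwrite("pics/side4.png",b)
Z=cv2.resize(im[20:210,150:400],(500,380),interpolation=cv2.INTER_CUBIC)
Y=cv2.resize(b[115:210,310:410],(400,380),interpolation=cv2.INTER_CUBIC)
cv2.imwrite("pics/c4.png",np.hstack([cv2.resize(Z,(420,380)) if 0 else Z[:,50:450],Y]))
```

```text
[ 0.52726423 -0.04421197  0.02921851] [-2.57283042  0.78817226  7.3821258 ]
```

View pics/c4.png

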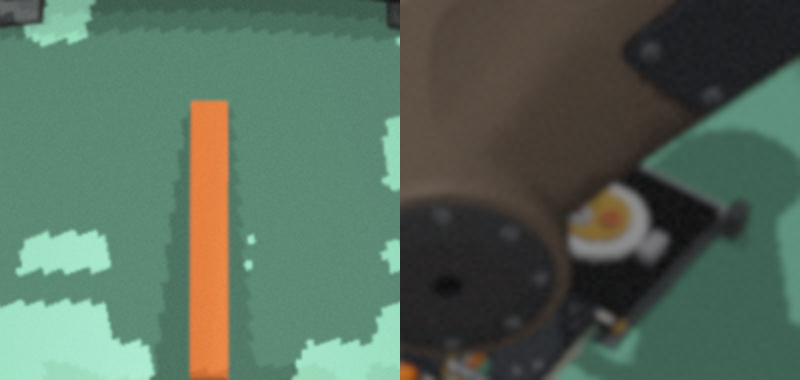

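Wedge stands with its nose ahead of the rails (nose at about (209,100) in the left crop). The lip lies above the crop, so I'll measure it numerically.

```bash
cat > m.py <<'E'
from h import *
import sys
s=r.get_state();tcp=s["tcp_pos"];c=cam("wrist");im=r.capture("wrist");cv2.imwrite(sys.argv[1],im)
zl=float(sys.argv[2])
hsv=cv2.cvtColor(im,cv2.COLOR_BGR2HSV)
o=cv2.inRange(hsv,(3,130,90),(18,255,255));o[230:]=0
k=max(cv2.findContours(o,0,2)[0],key=cv2.contourArea);x,y,w,h=cv2.boundingRect(k);print("orange box",x,y,w,h)
wh=cv2.inRange(hsv,(0,0,95),(179,70,255));wh[140:]=0
n,lab,st,ce=cv2.connectedComponentsWithStats(wh)
for i in range(1,n):
    if st[i,4]>60: print("white",st[i])
cand=[i for i in range(1,n) if st[i,2]>80 and st[i,3]<25]
for i in cand:
    ys,xs=np.where(lab==i); P=[]
    for q in np.linspace(xs.min()+4,xs.max()-4,12).astype(int): P.append((q,ys[xs==q].max()+.5))
    W=np.array([onz(c,p,zl,1)[:2] for p in P]); vx,vy,x0,y0=cv2.fitLine(W.astype(np.float32),2,0,.001,.001).ravel()
    e=np.array([vx,vy]);u=np.array([vy,-vx]);u*=-np.sign(u[1])
    E=[onz(c,(q,np.interp(q,*np.array(P).T)),zl,1)[:2] for q in (xs.min(),xs.max()+1)]
    L=(E[0]+E[1])/2; print("lip",L.round(4),"w",np.linalg.norm(E[0]-E[1]).round(4),"yaw",np.degrees(np.arctan2(u[1],u[0])).round(2),"u",u.round(3),
     "grip->lip along",((L-tcp[:2])@u).round(4),"lateral",((L-tcp[:2])@np.array([-u[1],u[0]])).round(4))
    if y>5: N=onz(c,(x+w/2,y),.003,1);print("nose",N.round(4),"nose->lip",((L-N[:2])@u).round(4),"lat",((L-N[:2])@np.array([-u[1],u[0]])).round(4))
print(tcp,s["contact_force"])
E
python3 m.py pics/w4b.png .018
```

```text
orange box 269 70 22 160
white [ 169    0  227   37 2213]
white [541   0  19  57 548]
white [268  69  22  52  98]
[ 0.5272379  -0.04419145  0.02920231] [-2.51056139  0.88096903  6.79520647]
```

```bash
python3 -c "
import cv2;im=cv2.imread('pics/w4b.png');cv2.imwrite('pics/c5.png',cv2.resize(im[0:90,140:420],(784,252),interpolation=2))"
```

```text
(no output)
```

View pics/c5.png

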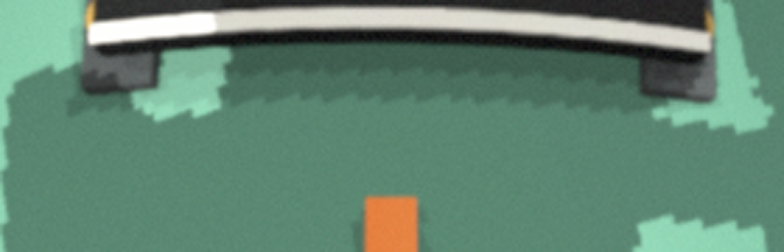

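Run:
```python
from h import *
s=r.get_state();tcp=s["tcp_pos"];c=cam("wrist")
f=lambda u,v,z:onz(c,(140+u/2.8,v/2.8),z,1)[:2]
a=f(90,47,.018);b=f(710,54,.018);e=(b-a)/np.linalg.norm(b-a);u=np.array([e[1],-e[0]]);u*=-np.sign(u[1])
N=f(391,197,.003)
print(np.linalg.norm(a-b),"yaw",np.degrees(np.arctan2(u[1],u[0])),"mid",(a+b)/2)
for p,z in (((395,32),.018),((395,44),.010)):
    P=f(*p,z);print(p,P,"from nose",(P-N)@u)
M=(a+b)/2
print("nose",N,"nose-grip",(N-tcp[:2])@u,"lateral",(M-N)@e,"(e",e,") ends->nose",(M-N)@u, "u",u)
```

```text
0.119578751449026 yaw -109.17132413327887 mid [ 0.48331438 -0.16553401]
(395, 32) [ 0.48450311 -0.16557724] from nose 0.030363130982385248
(395, 44) [ 0.4843632  -0.16584106] from nose 0.03065826444292782
nose [ 0.49493966 -0.13705986] nose-grip 0.09829969255032481 lateral 0.0016298056257141402 (e [-0.94454085  0.32839396] ) ends->nose 0.03071266392891932 u [-0.32839396 -0.94454085]
```

Nose to lip is 30.5 mm, so the advance is 30.5 + 50.5 ≈ 81 mm along (-0.328,-0.945).

Call:
carry_out:
  moves:
    - [-5,-9,0,0,0,0,5]
    - [-8,-19,0,0,0,0,5]
    - [-11,-28,0,0,0,0,5]
    - [-14,-38,0,0,0,0,5]
    - [-18,-47,0,0,0,0,5]

```text
time_s: 8.65
tcp_pos: [0.5103, -0.0918, 0.0292]
eef_rot: [-62.2, 89.8, 9.1]
contact_force: [2.2, 4.0, 4.5]
gripper_width: 0.0101
```

Call:
carry_out:
  moves:
    - [-1,-3,0,0,0,0,5]
    - [-2,-6,0,0,0,0,5]
    - [-3,-9,0,0,0,0,5]
    - [-4,-12,0,0,0,0,5]
    - [-5,-14,0,0,0,0,5]

```text
time_s: 9.15
tcp_pos: [0.5059, -0.105, 0.0293]
eef_rot: [-55.6, 89.8, 15.6]
contact_force: [2.0, 9.1, 3.7]
gripper_width: 0.01
```

Call:
carry_out:
  moves:
    - [-1,-2,0,0,0,0,5]
    - [-2,-5,0,0,0,0,5]
    - [-3,-8,0,0,0,0,5]
    - [-4,-10,0,0,0,0,5]
    - [-4,-11,0,0,0,0,5]
  squeeze: 40

```text
time_s: 9.65
tcp_pos: [0.5019, -0.1159, 0.0293]
eef_rot: [-56.0, 89.8, 15.2]
contact_force: [2.2, 8.6, 4.5]
gripper_width: 0.0099
```

Run:
```python
from h import *
s=r.get_state();tcp=s["tcp_pos"];print(tcp,s["contact_force"],s["moment"])
c=cam("wrist");im=r.capture("wrist");cv2.imwrite("pics/w6.png",im);b=r.capture("side");t=r.capture("top")
cv2.imwrite("pics/top6.png",t);cv2.imwrite("pics/side6.png",b)
cv2.imwrite("pics/c6.png",np.vstack([cv2.resize(im[60:200,140:420],(800,400),interpolation=2),np.hstack([cv2.resize(t[225:310,335:435],(400,200)),cv2.resize(b[130:210,310:410],(400,200))])]))
```

```text
[ 0.50185777 -0.11593884  0.02927318] [2.17898702 8.64343298 4.47475846] [ 3.12462438 -0.66148614 -0.04286137]
```

View pics/c6.png

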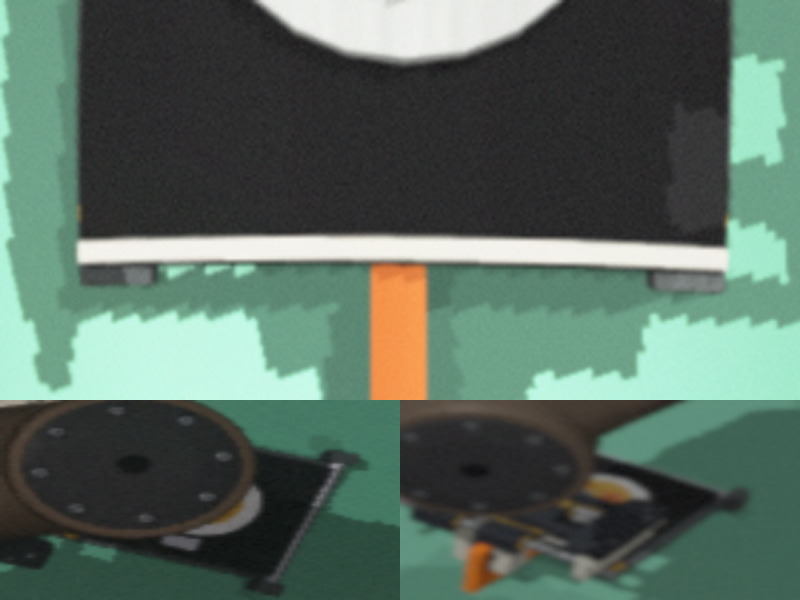

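```bash
cat > e.py <<'E'
from h import *
import sys
# args: pic-crop scale fixed; lip pts in full pixels
def est(c,tcp,pl,pr,pm,u,lipL0,ng=.0975):
    o,d=ray(c,pm,1); N=tcp[:2]+ng*u
    from scipy.optimize import brentq
    g=lambda z:(lambda P:z-(.003+.2375*((N-P[:2])@u)))(o+d*(z-o[2])/d[2])
    z=brentq(g,0,.03);P=onz(c,pm,z,1);print("lip height from ramp",round(z*1e3,2),"mm  P",P.round(4),"insert",((N-P[:2])@u).round(4))
    for zz in (.020,.022,.023,.024): print(zz,"width top edge",np.linalg.norm(onz(c,pl,zz,1)-onz(c,pr,zz,1)).round(4))
    print("dead reckon insert",((N-lipL0)@u).round(4),"-> lip h",(.003+.2375*((N-lipL0)@u)).round(4))
E
python3 - <<'E'
from e import *
s=r.get_state();c=cam("wrist");k=2.857;u=np.array([-.328,-.9445])
f=lambda x,y:(140+x/k,60+y/k)
est(c,s["tcp_pos"],f(78,264),f(728,271),f(399,265.5),u,np.array([.4836,-.1657]),.0979)
im=cv2.imread("pics/w6.png");x=int(140+399/k);print([(y,im[y,x].tolist()) for y in range(140,230,3)])
E
```

```text
lip height from ramp 13.86 mm  P [ 0.4843 -0.1652  0.0139] insert 0.0457
0.02 width top edge 0.1216
0.022 width top edge 0.1201
0.023 width top edge 0.1194
0.024 width top edge 0.1187
dead reckon insert 0.045 -> lip h 0.0137
[(140, [41, 43, 44]), (143, [192, 203, 204]), (146, [236, 243, 244]), (149, [230, 237, 239]), (152, [63, 87, 136]), (155, [62, 125, 225]), (158, [76, 148, 246]), (161, [78, 152, 247]), (164, [78, 151, 247]), (167, [78, 151, 247]), (170, [80, 152, 247]), (173, [75, 148, 246]), (176, [79, 151, 247]), (179, [77, 149, 247]), (182, [77, 151, 247]), (185, [79, 151, 247]), (188, [76, 149, 247]), (191, [78, 150, 247]), (194, [79, 150, 247]), (197, [79, 152, 247]), (200, [77, 151, 247]), (203, [79, 151, 247]), (206, [69, 133, 233]), (209, [54, 109, 197]), (212, [51, 101, 186]), (215, [50, 100, 187]), (218, [49, 101, 185]), (221, [46, 100, 185]), (224, [50, 103, 187]), (227, [47, 100, 184])]
```

Call:
carry_out:
  moves:
    - [-1,-2,0,0,0,0,5]
    - [-1.5,-4,0,0,0,0,5]
    - [-2,-5,0,0,0,0,5]
    - [-2,-5,0,0,0,0,5]
    - [-2,-5,0,0,0,0,5]

```text
time_s: 10.3
tcp_pos: [0.4999, -0.1211, 0.0292]
eef_rot: [-59.7, 89.8, 11.6]
contact_force: [2.7, 5.4, 4.7]
gripper_width: 0.0096
```

Run:
```python
from e import *
s=r.get_state();c=cam("wrist");im=r.capture("wrist");cv2.imwrite("pics/w7.png",im);k=2.857
tcp=s["tcp_pos"];print(tcp,s["contact_force"],s["gripper_width"])
cv2.imwrite("pics/side7.png",r.capture("side"))
x=int(140+399/k);col=im[:,x].astype(int)
print([(y,im[y,x].tolist()) for y in list(range(150,172))+list(range(196,216,2))])
b=cv2.imread("pics/side7.png")
cv2.imwrite("pics/c7.png",np.hstack([cv2.resize(im[80:230,140:420],(460,420)),cv2.resize(b[150:220,310:380],(340,420),interpolation=2)]))
u=np.array([-.328,-.9445])
P=onz(c,(x,207),.022,1);print("heel front ahead of tcp",(P[:2]-tcp[:2])@u)
```

```text
[ 0.49986909 -0.12107201  0.02923607] [2.72406301 5.40796062 4.67700212] 0.009580787384237847
[(150, [40, 41, 40]), (151, [45, 45, 46]), (152, [76, 78, 80]), (153, [148, 156, 157]), (154, [215, 224, 225]), (155, [233, 241, 242]), (156, [236, 243, 244]), (157, [235, 243, 244]), (158, [237, 244, 244]), (159, [235, 242, 244]), (160, [228, 236, 236]), (161, [172, 183, 186]), (162, [95, 106, 120]), (163, [53, 89, 154]), (164, [58, 113, 206]), (165, [65, 125, 222]), (166, [66, 126, 224]), (167, [68, 129, 227]), (168, [66, 128, 226]), (169, [69, 135, 233]), (170, [74, 146, 244]), (171, [76, 149, 246]), (196, [78, 150, 247]), (198, [76, 148, 246]), (200, [80, 153, 248]), (202, [80, 153, 247]), (204, [79, 152, 247]), (206, [74, 146, 244]), (208, [63, 125, 223]), (210, [52, 102, 188]), (212, [49, 101, 185]), (214, [51, 102, 187])]
heel front ahead of tcp 0.02450186457032554
```

View pics/c7.png

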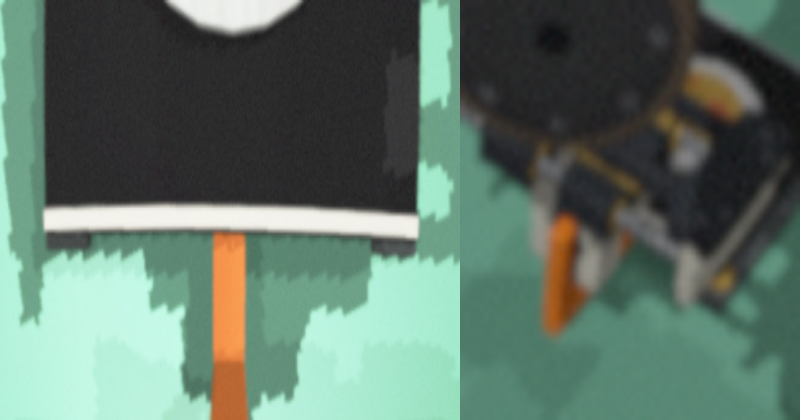

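Run:
```python
from e import *
s=r.get_state();c=cam("wrist");im=cv2.imread("pics/w7.png");u=np.array([-.328,-.9445]);x=279.6
f=lambda X,Y:(140+X*280/460,80+Y*150/420)
est(c,s["tcp_pos"],f(44,233),f(418.5,240),(x,162.7),u,np.array([.4836,-.1657]),.0979)
H=onz(c,(x,208.3),.022,1);P=onz(c,(x,162.7),.015,1);d=(P-H)[:2]@u;print("lip ahead of heel front",d,"-> ramp h",.022-.2375*d)
for q in (30,60,90): 
    row=im[int(80+222*150/420)]
g=cv2.cvtColor(im,cv2.COLOR_BGR2GRAY)
for y in (158,160): xs=np.where(g[y,150:420]>0)[0]
```

```text
lip height from ramp 15.08 mm  P [ 0.4841 -0.1654  0.0151] insert 0.0509
0.02 width top edge 0.1225
0.022 width top edge 0.121
0.023 width top edge 0.1203
0.024 width top edge 0.1196
dead reckon insert 0.0504 -> lip h 0.015
lip ahead of heel front 0.023181917416714617 -> ramp h 0.01649429461353028
```

```bash
python3 -c "
from plant import r
print(r.close_job()); s=r.get_state(); print(s['time_s'],s['tcp_pos'],s['contact_force'])"
```

```text
the job is handed in; nothing more can be done
None
the job is handed in; nothing more can be done
```

I drew the orange wedge straight up out of the large blue rack and stood it on the bench in front of the lip. I then pushed it in under the middle of the lip and handed in still gripping it, at about 10.4 s on the robot's clock.

- **Lip height:** Casting the wrist-image ray onto the ramp gave a lip 15.1 mm above the bench. Dead reckoning gave 15.0 mm, and the apparent lip width about 15.4 mm. That is a lift of 5.0 to 5.4 mm.
- **Disagreement:** A rougher estimate from the heel's front edge read 16.5 mm, a lift of about 6.5 mm. I trusted it less and did not correct for it.
- **Hold:** The wedge was upright and within about 1 mm of the lip's centre. The net force on the tool was about 5 N upward, so the wedge was pressed on the bench. The gripper stayed clear of the plate in the images.
- **Other objects:** The glass and metal plates were still in the rack after the lift. I did not take a separate final look at the loupe or the jar. The planned path stayed well clear of both.
- **Lip position:** The first top-camera measurement put the lip about 6 mm further in than the close wrist views did. I used the wrist views, and they matched the contact force I felt during the push.

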